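# Lock the foot table of the alignment jig

### The arm

A 6-joint arm with a two-finger parallel gripper is mounted at the origin on the work surface. World frame = base frame: x ahead of the robot, y to its left, z up, the work surface at z = 0. Lengths are in m, angles in rad, forces in N, time in s.
With the tool pointing down it reaches from about 0.325 to 0.85 m from the base axis. Payload 15.5 kg.
Tool frame: the origin (TCP) lies at the very end of the fingers, on their centre line; the grasp point (between the pads) lies 19 mm behind it (hold_point_z is the distance from the TCP to the grasp point, in m); z points along the fingers, y is the line along which they close (so a half turn about z gives the same grasp; the last joint's range is limited). The gripper opens to 91 mm and grips with 3 to 60 N. Pads are 32 mm wide; open, the fingers measure 118 mm over their backs; the gripper's body (76 mm by 178 mm) begins 60 mm behind the grasp point.
Start: joints at [1.05, 0.494, 1.345, -0, 1.302, -0.096], TCP at [0.258, 0.569, 0.214] pointing down, gripper open.
Joint ranges: [-2.91, 2.91], [-0.82, 2.16], [0.22, 2.67], [-1.22, 4.37], [0.12, 2.79], [-3.08, 3.08]. Speed limits (rad/s): [1.89, 1.89, 2.57, 3.01, 3.01, 3.01].

### API

Orientations are given as [roll, pitch, yaw] about the fixed x, y, z axes, in that order (R = Rz(yaw) Ry(pitch) Rx(roll)).
In Python, from station import reach, movel, move_j, open_jaws, gripper_close, dwell, ik, get_state, capture, camera_params, IKError, job_done, hold_point_z gives the robot as it stands. Calls block until the motion is done:
- reach(position, orientation): joint-space move of the TCP to a pose.
- movel(position, ori=None, v=0.15, stop_force=None): straight line of the TCP; ori=None keeps the orientation; v is the mean speed in m/s. With stop_force (N) it stops when the force on the tool has changed by that much, and returns True; else False.
- move_j(angles): joint-space move.
- open_jaws() and gripper_close(newtons=None): open the fingers fully, or close them until they stop; newtons is the grip in N (None keeps the last).
- dwell(seconds).
- ik(position, orientation): joint angles nearest the present ones, or None.
- get_state(): the state.
- capture(name): name is "scene" or "side" or "wrist"; returns the picture (480x640x3 uint8, red, green, blue); there is no depth.
- camera_params(name): a dict with "K" (3x3 intrinsics, pixels), "cam_to_world" (4x4, takes a point from camera to world coordinates). Camera axes: x right, y down, z forward; pixel columns grow to the right and rows downward; lengths in m; the calibration is good to about 2 mm. A picture is of the moment at which its call begins: read the wrist's pose just before it. camera_params takes no time and is no camera call; for the wrist camera it gives the pose at the moment of the call.
A pose or a line that the arm cannot do raises IKError and nothing moves.
- job_done(): hands the job in; it is judged then, once.
The state is a dict: "clock": time; "qpos": joint angles; "qvel": joint speeds; "tau": joint torques, N m; "tcp_pos": TCP position; "tcp_rot": TCP orientation; "wrist_force": force on the tool from outside, world axes, zero at the start; "wrist_torque": the same for the moment, N m; "gripper_width": finger opening in m; "finger_force": force on a finger pad.
Only numpy, scipy, OpenCV 4.12 (cv2) and the standard library are available. Lean on these libraries where they do the work, as an engineer would, in place of code of your own. Each camera call takes 0.05 s, during which the arm holds its last target. There are 200 camera calls.

### The job

Turn the foot table of the alignment jig by its black post until the hole in its arm lies over the hole in the green base. Then take the red-handled pin from the wooden rack, push it down through both holes until its flange rests on the arm, and let go. Leave the blue-handled pin in the rack.

Things in the scene. Friction and masses are not known exactly. Their poses are not given: they have to be found in the camera images.
- jig: Fixed green steel base, 220 x 320 x 38 mm. Origin: centre of underside, on the vertical axis the foot table turns about. 36 mm lock hole at (0,-100) mm in its frame, open to the bench. The table starts 0.5-1.0 rad anticlockwise (from above) of lined up; friction about 1.5 N at the post, no spring, stays put; stops 0.35 rad clockwise and 1.2 rad anticlockwise of lined up.
- foot_table: Turning aluminium arm 75 x 290 x 12 mm (x,y,z) with an artificial foot on it, toe to +x (160 mm out, up to 81 mm high). Origin: on the axis at the arm's underside, 40 mm above the bench. In its frame: 32 mm through hole at (0,-100), mouth at z=12 mm; black round post, 24 mm diameter, at (0,110), top at z=82 mm, 34 mm collar up to z=20. Lined up: its x axis along the jig's x axis.
- red_pin: Pin with red handle, hanging upright in one hole of a wooden rack. Origin: centre of the underside of its flange (50 mm diameter, 8 thick), which lies on the rack; z up. Handle: 28 mm diameter, 8 to 53 mm above the origin. Shank: 16 mm diameter, 45 mm long below the origin, last 12 mm tapered. About 0.16 kg. Fully home the flange rests on the arm: origin 52 mm above the bench.
- blue_pin: Pin of the same shape with a blue handle, in the rack's other hole; it belongs to another jig and stays there. Origin as for the red pin. The wooden rack is fixed, 190 x 80 mm and 60 mm high; its two 24 mm holes are 110 mm apart along its length.
There are look-alikes about, which are no part of the job. Leave any turquoise look-alike of the red_pin alone.

How it is judged:
On the way:
1. the foot table is turned until its hole lies over the base's hole (within 0.2 rad) (angle between the x axis of foot_table and the x axis of jig, either way round below 0.2 rad), for 0.2 s.
At the end, for the whole second after the job is handed in: Red pin released, at rest and upright (0.17 rad) through both holes: origin at most 20 mm above the foot table's origin (12 = home), within 16 mm of the base hole's centre in the jig's x and y; foot table within 0.2 rad of lined up; blue pin within 30 mm of its start (z of red_pin in the frame of foot_table below 0.02 m and x of red_pin in the frame of jig between -0.016 and 0.016 m and y of red_pin in the frame of jig between -0.116 and -0.084 m and angle between red_pin's own z axis and vertical below 0.17 rad and angle between the x axis of foot_table and the x axis of jig, either way round below 0.2 rad and linear speed of red_pin below 0.02 m/s and distance of blue_pin from where it was at the start of the episode below 0.03 m); the robot touches nothing.
It fails at once if the blue pin is taken out of the rack or displaced by more than 30 mm (distance of blue_pin from where it was at the start of the episode above 0.03 m).
It also fails if it takes over 59 s, if anything falls off the work surface, if the arm or the gripper's body presses on something with over 40 N, if the wrist force passes 120 N, or if a joint passes its speed limit or range.

## Working session

There is one attempt and no reset: what is moved stays moved. The work goes in short steps, each a Python script; the robot and the scene stay as the last script left them, time stands still between calls to the robot, and variables do not carry over. Pictures are saved under pics/ and viewed, at most 10 in all, crops included, and the job is handed in when it is done.

```bash
mkdir -p pics; ls; python3 - <<'E'
from station import *
import cv2,numpy as np
a=capture("scene");b=capture("side")
cv2.imwrite("pics/scene1.png",a[...,::-1]);cv2.imwrite("pics/side1.png",b[...,::-1])
for n in("scene","side"):
    p=camera_params(n);print(p["K"],np.round(p["cam_to_world"],3))
s=get_state();print(s["clock"],s["tcp_rot"],hold_point_z)
E
```

```text
pics
[[619.16684938   0.         325.50512694]
 [  0.         619.16684938 239.40384136]
 [  0.           0.           1.        ]] [[-0.763  0.51  -0.397  0.952]
 [ 0.646  0.615 -0.451  0.386]
 [ 0.015 -0.601 -0.799  0.862]
 [ 0.     0.     0.     1.   ]]
[[513.66208214   0.         320.55164678]
 [  0.         513.66208214 245.58055209]
 [  0.           0.           1.        ]] [[ 0.871 -0.275  0.408  0.24 ]
 [-0.491 -0.442  0.751 -0.61 ]
 [-0.026 -0.854 -0.519  0.458]
 [ 0.     0.     0.     1.   ]]
0.1 [-3.14046361e+00 -1.22809313e-04  2.71678708e+00] 0.0188
```

View pics/scene1.png

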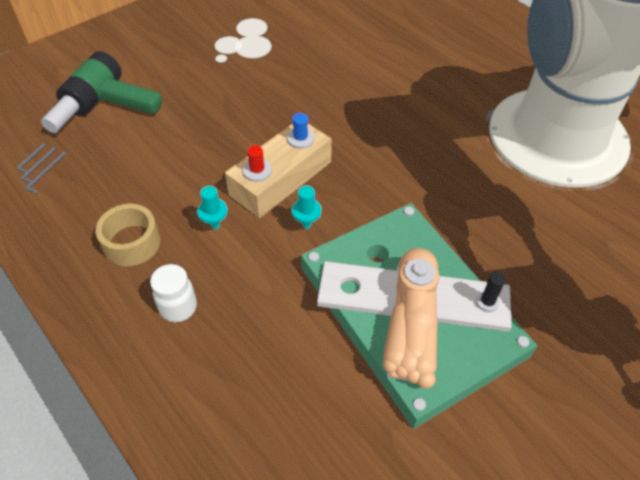

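View pics/side1.png

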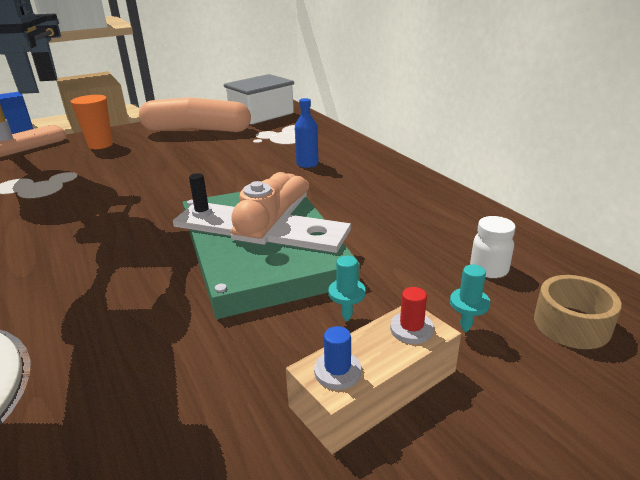

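Scene: red pin handle top ~(256,152), blue (300,119), turquoise look-alikes (210,195) and (306,195), base hole (378,253), arm hole (350,287), post top (496,277). Side: red (413,294), blue (338,335), arm hole (317,230), post top (197,179). I'll enlarge both for closer readings.

```bash
python3 - <<'E'
import cv2
a=cv2.imread("pics/scene1.png")[100:310,220:540];cv2.imwrite("pics/scene1c.png",cv2.resize(a,(800,525),interpolation=cv2.INTER_CUBIC))
a=cv2.imread("pics/side1.png")[160:400,165:485];cv2.imwrite("pics/side1c.png",cv2.resize(a,(800,600),interpolation=cv2.INTER_CUBIC))
E
```

```text
(no output)
```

View pics/scene1c.png

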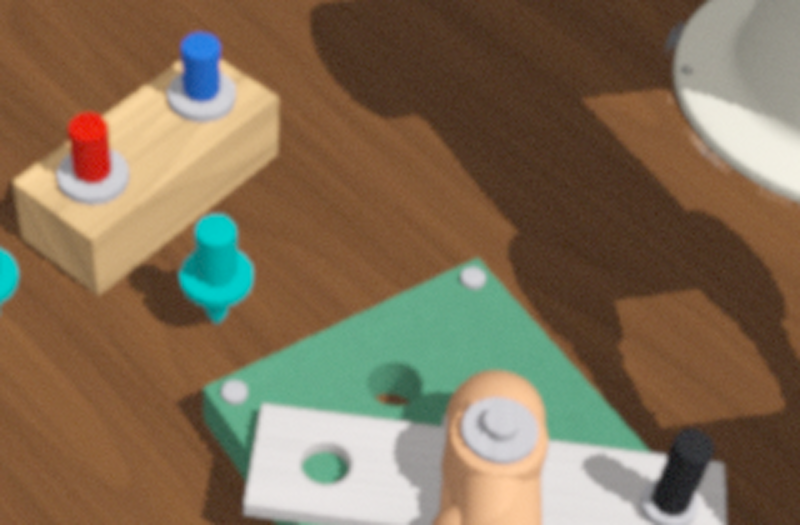

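View pics/side1c.png

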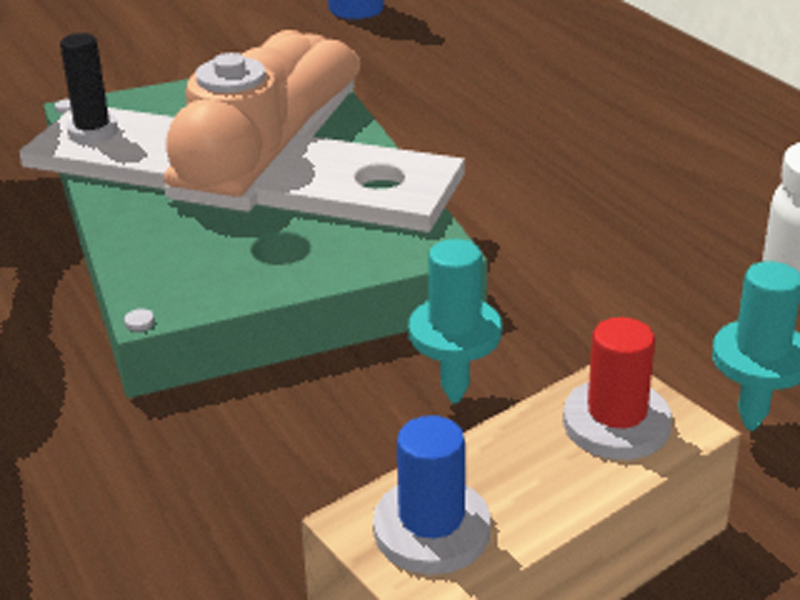

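Crop readings: scene crop – red top (88,122), blue (201,41), base hole (395,382), arm hole (327,465), post top (694,440), screws (473,278),(235,391), turquoise (217,228). Side crop – red (623,334), blue (431,433), base hole (281,248), arm hole (380,176), post (80,42), screw (139,320), turquoise (455,253).

```bash
cat > h.py <<'E'
import numpy as np,cv2
from station import *
def ray(n,u,v,p=None):
    p=p or camera_params(n);T=p["cam_to_world"];d=T[:3,:3]@np.linalg.solve(p["K"],[u,v,1]);return T[:3,3],d/np.linalg.norm(d)
def tri(rays):
    A=sum(np.eye(3)-np.outer(d,d) for _,d in rays);b=sum((np.eye(3)-np.outer(d,d))@o for o,d in rays)
    X=np.linalg.solve(A,b);return X,max(np.linalg.norm(np.cross(X-o,d)) for o,d in rays)
def atz(r,z):o,d=r;return o+d*(z-o[2])/d[2]
S=lambda x,y:ray("scene",219.7+x/2.5,99.7+y/2.5)
D=lambda x,y:ray("side",164.7+x/2.5,159.7+y/2.5)
E
python3 - <<'E'
from h import *
np.set_printoptions(precision=4,suppress=True)
R={}
for n,a,b in [("red",(88,122),(623,334)),("blue",(201,41),(431,433)),("basehole",(395,382),(281,248)),("armhole",(327,465),(380,176)),("post",(694,440),(80,42)),("bolt",(497,418),(231,60)),("turq",(217,228),(455,253)),("screwA",(473,277),(139,319))]:
    X,e=tri([S(*a),D(*b)]);R[n]=X;print(n,X,e)
print("red-blue",np.linalg.norm(R["red"]-R["blue"]),"post-arm",np.linalg.norm((R["post"]-R["armhole"])[:2]))
ax=R["armhole"][:2]+(R["post"]-R["armhole"])[:2]*100/210;print("axis",ax)
sc=[atz(ray("scene",u,v),.042)[:2] for u,v in[(408.9,210.7),(313.6,256.2),(523,341),(420,405)]]
print("screws",sc,"mean",np.mean(sc,0))
print("base hole at z=.038",atz(S(395,382),.038),atz(D(281,248),.038))
d=R["basehole"][:2]-ax;print("axis-basehole",np.linalg.norm(d),"jig yaw",np.arctan2(d[1],d[0])+np.pi/2)
d=R["armhole"][:2]-ax;print("table yaw",np.arctan2(d[1],d[0])+np.pi/2)
p=camera_params("wrist");print(np.round(p["cam_to_world"],3),p["K"][0,0])
E
```

```text
red [ 0.548  -0.2583  0.1152] 0.0004921092947156805
blue [ 0.4399 -0.2718  0.1166] 0.0003317899102624708
basehole [ 0.4946 -0.0035  0.0389] 0.0003205465494862838
armhole [0.5777 0.0218 0.0516] 0.0003077167037793204
post [0.438  0.1755 0.1219] 0.0018245302821207374
bolt [0.5121 0.0925 0.1217] 0.0002639247548177936
turq [ 0.5325 -0.141   0.0983] 0.0005017280596918036
screwA [ 0.3941 -0.0327  0.0421] 0.00035932209906469154
red-blue 0.10893061770687505 post-arm 0.20773751004049296
axis [0.5112 0.095 ]
screws [array([ 0.3939, -0.0323]), array([ 0.5814, -0.0631]), array([0.4408, 0.2539]), array([0.629 , 0.2252])] mean [0.5113 0.0959]
base hole at z=.038 [ 0.4938 -0.0038  0.038 ] [ 0.4954 -0.0026  0.038 ]
axis-basehole 0.09993217746282317 jig yaw -0.16635285214691686
table yaw 0.7379622640686149
[[ 0.412  0.874  0.259  0.184]
 [ 0.911 -0.394 -0.12   0.602]
 [-0.003  0.286 -0.958  0.385]
 [ 0.     0.     0.     1.   ]] 369.01064388387914
```

All consistent: heights of the pins, arm, base and hole spacings match the text. Jig yaw ≈ -0.165, table yaw ≈ 0.74, axis (0.511, 0.0955). Now I grip the post and follow the arc.

```bash
python3 - <<'E'
from h import *
np.set_printoptions(precision=4,suppress=True)
ax=np.array([.5113,.0953])
def pose(a,z): return [ax[0]-.11*np.sin(a),ax[1]+.11*np.cos(a),z],[np.pi,0,a+np.pi/2]
a0,a1=.738,-.165
print(pose(a0,0),[np.round(ik(*pose(a,.08)),2) for a in(a0,a1)])
reach(*pose(a0,.20))
print("hit",movel(pose(a0,.082)[0],v=.12,stop_force=10))
gripper_close(8);s=get_state();print(s["gripper_width"],s["wrist_force"],s["clock"])
for a in np.linspace(a0,a1,9)[1:]:
    p,o=pose(a,.082);movel(p,o,v=.06)
s=get_state();print(s["gripper_width"],s["wrist_force"],s["clock"],s["tcp_pos"])
open_jaws();dwell(.2);movel(pose(a1,.22)[0],v=.2);reach([.548,-.258,.22],[np.pi,0,.125])
cv2.imwrite("pics/scene2.png",cv2.resize(capture("scene")[100:310,220:540,::-1],(800,525),interpolation=cv2.INTER_CUBIC))
w=camera_params("wrist");cv2.imwrite("pics/wrist2.png",capture("wrist")[...,::-1]);np.save("w.npy",w,allow_pickle=True)
print(get_state()["clock"])
E
```

```text
([np.float64(0.43729094103880695), np.float64(0.17667972223888856), 0], [3.141592653589793, 0, 2.3087963267948965]) [array([ 0.26,  0.48,  1.87, -0.  ,  0.8 , -0.48]), array([ 0.26,  0.58,  1.63, -0.  ,  0.93,  0.43])]
hit False
0.023755676812416197 [ 0.4145  2.026  -0.2025] 3.8583
0.023540656031620248 [ 2.4197  3.4495 -5.2768] 6.725 [0.5291 0.2037 0.082 ]
10.6583
```

View pics/scene2.png

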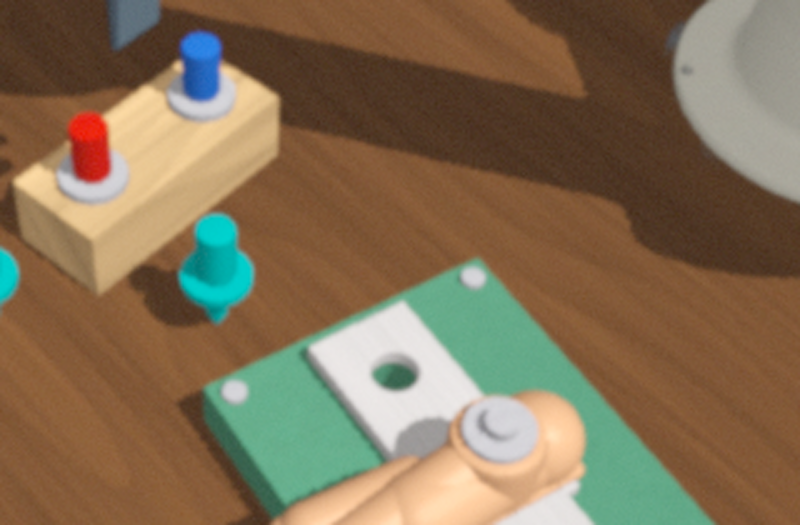

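View pics/wrist2.png

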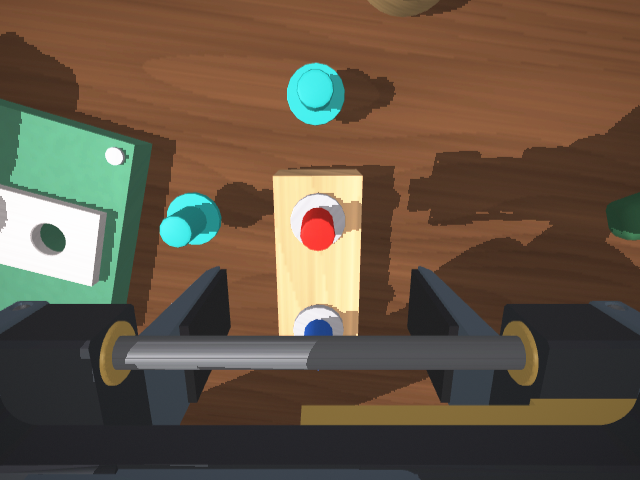

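Scene: arm hole now at crop (395,373), aligned along the base's long axis; pins untouched. Wrist: red handle top ~(317,235), arm hole (48,239). I check these and then take the pin.

```bash
python3 - <<'E'
from h import *
np.set_printoptions(precision=4,suppress=True)
w=np.load("w.npy",allow_pickle=True).item()
print("armhole",atz(S(395,373),.052),atz(ray("",48,239,w),.052),"red",atz(ray("",317,235,w),.113),"scene",atz(S(88,122),.113),atz(D(623,334),.113))
print("turq2",atz(ray("scene",209,192),.098),[np.round(ik([.547,-.258,.073],[np.pi,0,.125]),2),np.round(ik([.4945,-.0035,.065],[np.pi,0,1.405]),2)])
E
```

```text
armhole [ 0.4967 -0.0024  0.052 ] [ 0.498  -0.0034  0.052 ] red [ 0.5514 -0.2563  0.113 ] scene [ 0.5472 -0.2605  0.113 ] [ 0.5495 -0.2558  0.113 ]
turq2 [ 0.6561 -0.2404  0.098 ] [array([-0.54,  0.63,  1.54, -0.  ,  0.97,  0.91]), array([-0.13,  0.53,  1.82, -0.  ,  0.79,  0.04])]
```

```bash
python3 - <<'E'
from h import *
np.set_printoptions(precision=4,suppress=True)
def st(t):
    s=get_state();print(t,s["clock"],s["tcp_pos"],s["gripper_width"],s["wrist_force"])
p=[.5485,-.2575]
movel(p+[.12],v=.15)
print("hit",movel(p+[.073],v=.06,stop_force=8));gripper_close(25);st("grip")
movel(p+[.20],v=.12);st("lift")
reach([.495,-.003,.20],[np.pi,0,1.405])
movel([.495,-.003,.125],v=.1)
w=get_state()["gripper_width"];print(w)
dwell(.2)
cv2.imwrite("pics/scene3.png",cv2.resize(capture("scene")[140:320,240:500,::-1],(400,277)))
cv2.imwrite("pics/side3.png",cv2.resize(capture("side")[100:280,165:425,::-1],(400,277)))
cv2.imwrite("pics/both3.png",np.hstack([cv2.imread("pics/scene3.png"),cv2.imread("pics/side3.png")]))
st("over")
E
```

```text
hit False
grip 13.3917 [ 0.5485 -0.2574  0.073 ] 0.027563365493521952 [-0.1421  0.9769  0.6997]
lift 14.6 [ 0.5481 -0.2573  0.1992] 0.027693139323123138 [-0.0661  0.7277 -2.226 ]
0.027580997948084548
over 16.8167 [ 0.4952 -0.003   0.1253] 0.02722075471911927 [ 0.4415  0.8823 -0.9679]
```

View pics/both3.png

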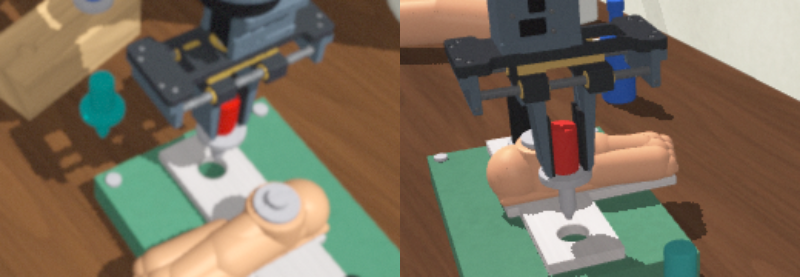

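The pin is held upright and hangs over the arm hole in both views (shank tip ~(210,152) above hole (212,170) left; tip (568,217) above hole (572,232) right). Inserting.

```bash
python3 - <<'E'
from h import *
np.set_printoptions(precision=4,suppress=True)
def st(t):
    s=get_state();print(t,s["clock"],s["tcp_pos"],s["gripper_width"],s["wrist_force"])
h=movel([.495,-.003,.0635],v=.05,stop_force=8);st(f"in {h}")
if get_state()["tcp_pos"][2]<.071:
    open_jaws();dwell(.3);x=get_state()["tcp_pos"];movel([x[0],x[1],.22],v=.15)
    reach([.40,.25,.30],[np.pi,0,1.405]);dwell(.3);st("clear")
    a=capture("scene")[100:310,220:540,::-1];b=capture("side")[160:370,165:485,::-1]
    cv2.imwrite("pics/both4.png",cv2.resize(np.hstack([a,b]),(800,262),interpolation=cv2.INTER_CUBIC))
E
```

```text
in True 17.95 [ 0.495  -0.003   0.0648] 0.02736788830615539 [0.5105 0.4767 5.5391]
clear 21.8917 [0.4003 0.2494 0.2998] 0.09123280378119256 [ 0.1636  0.3331 -0.6358]
```

View pics/both4.png

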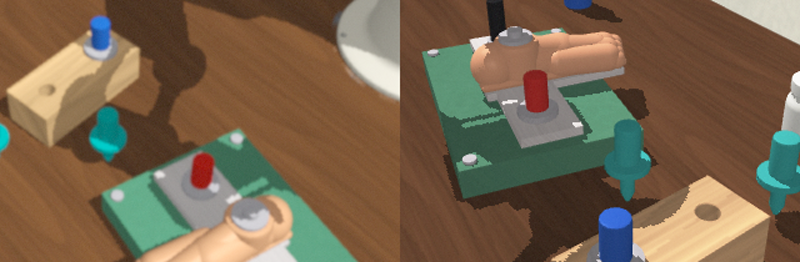

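The red pin stands upright with its flange flat on the arm (left ~(202,170), right ~(536,95)). It stopped at TCP z 0.0648, where 0.065 means home. The blue pin is still in the rack and the gripper is clear.

```bash
python3 -c "
from station import *
print(job_done())"
```

```text
the job is handed in; nothing more can be done
None
```

I lined up the foot table, pushed the red pin through both holes until its flange rested on the arm, and let go; the blue pin is still in the rack, and I handed the job in at about 22 s (no verdict was returned).

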